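Sort pattern weights on the test ramp

TASK

Find out which of the three pattern weights on the cork mat still grip: set each one flat on the upper half of the metal test ramp, above the black line, let go for about a second and see whether it slides. Leave a weight that slides where it comes to rest by itself at the bottom of the ramp (never put, drop or push one into the lower half by hand); take a weight that stays put off the ramp and stand it upright in the wooden tray. Leave the bottle, the jar and the brush where they are.

Things in the scene. Friction and masses are not known exactly. Their poses are not given: they have to be found in the camera images.
- ramp_face: sliding face of the fixed ramp: metal, 300 mm long, 120 mm wide, sloping 18 degrees, between side strips 8 mm high, with a stop 14 mm high across the low end; room for one weight across. Origin: on the face, middle of the low end, 16 mm above the table; x uphill along the face, y across, z its normal. A black line at x = 150 mm parts the lower half (where sliders stop) from the upper half (test area)
- test_spot (a point): middle of the test area, on the face, 235 mm uphill of the low end; axes as ramp_face. A slick weight let go here starts at once and is down in under a second; a grippy one does not move
- tray: fixed open wooden tray, 150 x 150 mm outside, 22 mm high, walls 6 mm, floor 6 mm thick. Origin: centre of its underside on the table; z up, x and y along its sides. It may stand left or right of the ramp, the mat being on the other side
- mat: fixed cork mat 200 x 200 x 4 mm on the table, where the weights start. Origin: centre of its underside
- weight_a_center (a point): centre (28 mm above the underside) of loose pattern weight A, 0.2 to 0.36 kg, one of three that look alike. Steel base 50 x 50 x 18 mm (with a 4 mm black sole, worn slick or still grippy: this cannot be seen), on it an upright dark grip fin 36 mm long (x), 18 mm thick (y), 38 mm high, to grip across its thickness; 56 mm high in all. z up, x along the fin. Starts upright on the mat, any yaw and order
- weight_b_center (a point): centre (28 mm above the underside) of loose pattern weight B, 0.2 to 0.36 kg, one of three that look alike. Steel base 50 x 50 x 18 mm (with a 4 mm black sole, worn slick or still grippy: this cannot be seen), on it an upright dark grip fin 36 mm long (x), 18 mm thick (y), 38 mm high, to grip across its thickness; 56 mm high in all. z up, x along the fin. Starts upright on the mat, any yaw and order
- weight_c_center (a point): centre (28 mm above the underside) of loose pattern weight C, 0.2 to 0.36 kg, one of three that look alike. Steel base 50 x 50 x 18 mm (with a 4 mm black sole, worn slick or still grippy: this cannot be seen), on it an upright dark grip fin 36 mm long (x), 18 mm thick (y), 38 mm high, to grip across its thickness; 56 mm high in all. z up, x along the fin. Starts upright on the mat, any yaw and order
- amber_bottle: bystander: small amber glass bottle, 48 mm across, 105 mm high, loose; origin: centre of its underside, z up
- bead_jar: bystander: low glass jar with a metal lid, 52 mm across, 45 mm high, loose; origin: centre of its underside, z up
- glue_brush: bystander: glue brush 170 mm long lying on the table, loose; x along it
Things that resemble listed ones, but are neither listed nor needed, are in the scene too. Leave any orange, red or yellow look-alike of the part that bears weight_b_center alone.

How it is judged:
By the outcome, as a careful person would: the job done as asked, in the order asked, and still so for the second after the job is handed in, with the robot touching nothing.
It also fails if it takes over 67 s, if anything falls off the work surface, if the arm or the gripper's body presses on something with over 40 N, if the wrist force passes 120 N, or if a joint passes its speed limit or range.

ROBOT

A 7-joint arm with a two-finger parallel gripper is mounted at the origin on the work surface. World frame = base frame: x ahead of the robot, y to its left, z up, the work surface at z = 0. Lengths are in m, angles in rad, forces in N, time in s.
With the tool pointing down it reaches from about 0.4 to 0.85 m from the base axis. Payload 10.4 kg.
Tool frame: the origin (TCP) lies midway between the tips of the shut fingers; the grasp point (between the pads) lies 19 mm behind it (env.grip_depth is the distance from the TCP to the grasp point, in m); z points along the fingers, y is the line along which they close (so a half turn about z gives the same grasp; the last joint's range is limited). The gripper opens to 85 mm and grips with 20 to 120 N. Pads are 22 mm wide; open, the fingers measure 114 mm over their backs; the gripper's body (76 mm by 85 mm) begins 54 mm behind the grasp point. The pads swing forward as they close: fully open they stand 13 mm farther back than shut.
Start: joints at [-1.266, 0.332, -0.065, 1.46, 0.022, 1.35, -0.088], TCP at [0.201, 0.592, 0.231] pointing down, gripper open.
Joint ranges: [-2.6, 2.6], [-0.5, 2.12], [-1.47, 1.34], [0.16, 2.42], [-1.27, 4.41], [0.06, 2.06], [-2.6, 2.6]. Speed limits (rad/s): [2.22, 2.22, 2.79, 2.79, 3.14, 3.14, 3.14].

INTERFACE

Orientations are given as a rotation vector (axis times angle).
In Python, from station import env gives the robot as it stands.
- The arm moves only by the tool carry_out, never from a script. Its argument "motion" is text: rows parted by semicolons, each of 6 numbers parted by spaces: the shift along the tool's x, y, z in cm, then the turn, a rotation vector about the tool's x, y, z in rad. A call has 1 to 10 rows; each row is the pose to reach, as a shift and turn from the pose commanded when the call began, along the tool's axes at that moment; what a row does not reach only later rows make up. A row lasts 1/8 s, in which the tool goes at most 62.5 mm and 10.7 degrees, less where a joint would pass 70% of its speed; a pose out of reach is approached as far as the arm can. A call with a gripper value outside its range is refused whole. "fingers" is the finger opening in cm, from 0 to 8.54, set as the call begins (left out, the last holds). The fingers move at their own pace and stop on an object; "newtons" is the grip in N (left out, the last holds). Time passes only in rows, so rows that repeat a pose let the fingers close. It gives the time, the measured TCP pose, the force, the opening and the grip force at its end, in the units of the state.
- env.get_state(): the state, without advancing time (a new reading comes with each control period).
- env.read_camera(name): name is "side" or "top" or "wrist"; returns a dict with "color" (400x640x3 uint8, red, green, blue), "fx", "fy", "cx", "cy" (pixels), "R" (3x3) and "t" (3): a world point X has camera coordinates R X + t. Camera axes: x right, y down, z forward; pixel columns grow to the right and rows downward; lengths in m; the calibration is good to about 2 mm. The wrist camera is an equidistant fisheye: a pixel r from the principal point sees the ray r / f radians off the axis. A picture is of the moment at which its call begins. There is no depth.
- env.job_done(): hands the job in; it is judged then, once.
Trained networks look in the newest picture that a camera, given by its name, has taken for a name from the list of things; names that differ only in an ending like _2 or _b are one class to them, and where a whole thing is asked for, a point or a joint stands for the part that bears it (a point fixed in the world has none). Each returns a list of dicts, best first, with "score" (0 to 1); they miss things now and then, are a little off and sometimes report something else, mostly with a low value. They report only what shows in the picture. A call takes as long as a camera call. They do not tell look-alikes from the thing itself.
- env.search_frame(name, camera): "uv" ([column, row] in pixels, amid what is visible of it).
- env.masks_of(name, camera): "region" (400x640 bool, what is visible of it) and "uv" ([column, row] in pixels, amid what is visible of it).
The state is a dict: "clock": time; "joint_positions": joint angles; "joint_velocities": joint speeds; "effort": joint torques, N m; "eef_pos": TCP position; "eef_rot": TCP orientation; "force": force on the tool from outside, world axes, zero at the start; "torque": the same for the moment, N m; "width": finger opening in m; "finger_force": force on a finger pad.
Only numpy, scipy, OpenCV 4.12 (cv2) and the standard library are available. Lean on these libraries where they do the work, as an engineer would, in place of code of your own. Each camera call takes 0.05 s, during which the arm holds its last target. There are 200 camera calls.

## Working session

There is one attempt and no reset: what is moved stays moved. The work goes in short steps, Python scripts to look and compute and a tool call to move; the robot and the scene stay as the last step left them, time stands still between calls to the robot, and variables do not carry over. Pictures are saved under pics/ and viewed, at most 10 in all, crops included, and the job is handed in when it is done.

Besides the shell and the picture viewer there is one more tool, called by a JSON object that holds its "method" and its "body", one argument or row to a line. carry_out: Moves the arm, as the interface text tells. Its arguments: {"type":"object","properties":{"motion":{"type":"string"},"fingers":{"type":"number"},"newtons":{"type":"number"}},"required":["motion"]}

```bash
mkdir -p pics; ls
cat > h.py <<'E'
import numpy as np, cv2
from station import env
from scipy.spatial.transform import Rotation as R
def save(c,n): cv2.imwrite('pics/'+n,c['color'][:,:,::-1])
E
python3 - <<'E'
from h import *
s=env.get_state(); print({k:np.round(v,3) for k,v in s.items()})
ims=[]
for n in ['top','side']:
    c=env.read_camera(n); ims.append(c['color'][:,:,::-1])
    print(n,c['fx'],c['cx'],c['cy'],np.round(-np.array(c['R']).T@c['t'],3),np.round(c['R'],3).tolist())
    for o in ['ramp_face','tray','mat','weight_a_center','amber_bottle','bead_jar','glue_brush']:
        print(o,[(np.round(d['uv']).tolist(),round(d['score'],2)) for d in env.search_frame(o,n)])
    cv2.imwrite('pics/%s0.png'%n,ims[-1])
E
```

```text
pics
{'clock': np.float64(0.0), 'joint_positions': array([-1.266,  0.333, -0.065,  1.461,  0.022,  1.35 , -0.089]), 'joint_velocities': array([ 0.001,  0.002,  0.001, -0.   , -0.001, -0.   ,  0.002]), 'effort': array([ 0.0000e+00, -6.2546e+01,  4.9000e-02, -3.9162e+01,  1.6000e-02,
        1.0000e-02,  0.0000e+00]), 'eef_pos': array([0.201, 0.591, 0.231]), 'eef_rot': array([-5.130e-01, -3.099e+00,  2.000e-03]), 'force': array([-0.029,  0.546, -0.464]), 'torque': array([-0.006, -0.059, -0.036]), 'finger_force': np.float64(0.0), 'width': np.float64(0.085)}
top 450.7097721769239 319.183593473279 196.17017375241755 [0.529 0.019 1.221] [[0.021, -1.0, 0.019], [-0.998, -0.022, -0.066], [0.066, -0.017, -0.998]]
ramp_face [([323.0, 207.0], 0.79), ([194.0, 225.0], 0.18)]
tray [([441.0, 241.0], 0.62)]
mat [([192.0, 225.0], 0.79)]
weight_a_center [([176.0, 221.0], 0.68)]
amber_bottle [([248.0, 135.0], 0.64)]
bead_jar [([401.0, 143.0], 0.9)]
glue_brush [([307.0, 136.0], 0.67)]
side 428.4752050911227 317.1691752294832 212.96887731226445 [ 0.004 -0.797  0.766] [[0.803, -0.596, 0.006], [-0.327, -0.449, -0.832], [0.499, 0.665, -0.555]]
ramp_face [([313.0, 232.0], 0.73)]
tray [([370.0, 321.0], 0.7)]
mat [([248.0, 201.0], 0.67)]
weight_a_center [([237.0, 186.0], 0.58), ([368.0, 321.0], 0.53)]
amber_bottle [([323.0, 181.0], 0.78)]
bead_jar [([414.0, 254.0], 0.86)]
glue_brush [([368.0, 224.0], 0.43), ([312.0, 229.0], 0.16)]
```

View pics/top0.png

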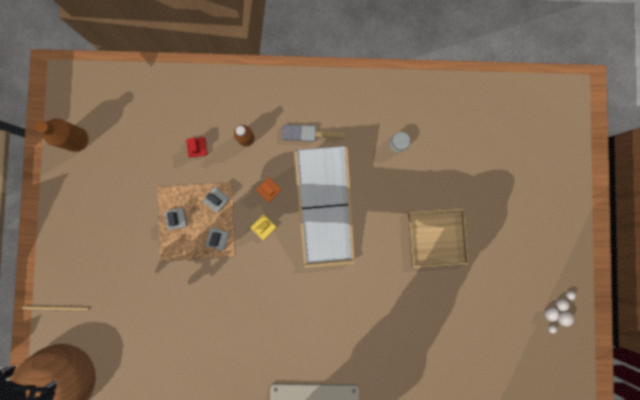

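View pics/side0.png

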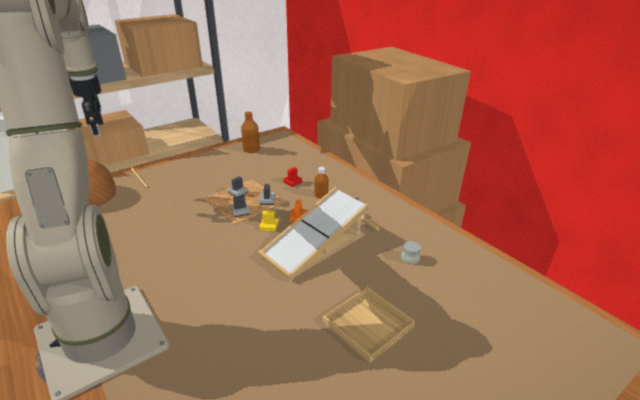

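The weights on the mat are at about (175,219), (215,200) and (216,239) in the top view. They are grey steel, as described. The red (197,147), orange (268,189) and yellow (263,227) ones stand off the mat and are look-alikes. The ramp rises away from the robot and the tray is on its right. Next I'll take an enlarged crop to confirm this and the edges.

Run:
```python
from h import *
t=cv2.imread('pics/top0.png')
a=cv2.resize(t[175:275,150:250],(500,500),interpolation=cv2.INTER_CUBIC)
b=cv2.resize(t[140:275,292:358],(244,500),interpolation=cv2.INTER_CUBIC)
cv2.imwrite('pics/crop.png',np.hstack([a,b]))
```

```text
(no output)
```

View pics/crop.png

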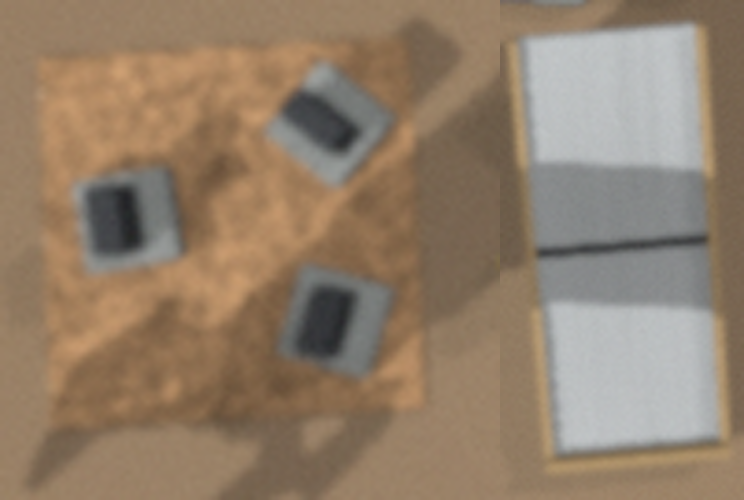

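The crop confirms three grey weights on the mat, centred at about (175,219), (216,200) and (217,239) px. The ramp's line ends are at about (302,208) and (348,204).

```bash
cat >> h.py <<'E'
def ray(c,uv):
    x=(uv[0]-c['cx'])/c['fx'];y=(uv[1]-c['cy'])/c['fy']
    if c.get('fish'):
        r=np.hypot(x,y); k=np.sin(r)/r if r>1e-9 else 1; d=np.array([x*k,y*k,np.cos(r)])
    else: d=np.array([x,y,1.])
    Rm=np.array(c['R']); return -Rm.T@np.array(c['t']), Rm.T@d
def onz(c,uv,z):
    o,d=ray(c,uv); return o+d*(z-o[2])/d[2]
def tri(rays):
    A=0;b=0
    for o,d in rays:
        d=d/np.linalg.norm(d);P=np.eye(3)-np.outer(d,d);A=A+P;b=b+P@o
    return np.linalg.solve(A,b)
def proj(c,X):
    p=np.array(c['R'])@X+np.array(c['t'])
    if c.get('fish'):
        r=np.hypot(p[0],p[1]);th=np.arctan2(r,p[2]);k=th/max(r,1e-9)
        return np.array([c['fx']*p[0]*k+c['cx'],c['fy']*p[1]*k+c['cy']])
    return np.array([c['fx']*p[0]/p[2]+c['cx'],c['fy']*p[1]/p[2]+c['cy']])
def cam(n):
    c=env.read_camera(n); c['fish']=n=='wrist'; return c
E
python3 - <<'E'
from h import *
c=cam('top'); s=cam('side')
L=lambda p:(149.6+p[0]/5,174.6+p[1]/5)
Rr=lambda p:(291.6+p[0]/3.697,139.6+p[1]/3.704)
for n,P in dict(W1=[(72,188),(168,167),(184,258),(90,272)],W2=[(325,60),(395,122),(340,187),(265,128)],W3=[(302,265),(393,290),(362,378),(278,352)]).items():
    X=np.array([onz(c,L(p),.022) for p in P]); 
    e=[np.linalg.norm(X[i]-X[(i+1)%4]) for i in range(4)]
    d1=X[1]-X[0]+X[2]-X[3]; d2=X[3]-X[0]+X[2]-X[1]
    print(n,X.mean(0).round(4),np.round(e,3),'dir',np.degrees(np.arctan2(d1[1],d1[0])).round(1),np.degrees(np.arctan2(d2[1],d2[0])).round(1))
H=[onz(c,Rr(p),.109) for p in [(22,38),(197,25)]];Lo=[onz(c,Rr(p),.016) for p in [(55,453),(222,440)]];M=[onz(c,Rr(p),.0624) for p in [(38,253),(207,239)]]
for q in H+M+Lo: print(q.round(4))
print('len',np.linalg.norm((H[0]+H[1]-Lo[0]-Lo[1])/2), 'dirs',[np.degrees(np.arctan2(*(a[0]-a[1])[:2])).round(2) for a in (H,M,Lo)],np.degrees(np.arctan2((H[0]+H[1]-Lo[0]-Lo[1])[1],(H[0]+H[1]-Lo[0]-Lo[1])[0])))
# tray
for m in env.masks_of('tray','top')[:1]:
    ct=max(cv2.findContours(m['region'].astype('uint8'),0,1)[0],key=len); r=cv2.minAreaRect(ct); print(r,[onz(c,p,.022).round(3) for p in cv2.boxPoints(r)],onz(c,r[0],.022))
for n,cc in (('top',c),('side',s)):
    for m in env.masks_of('weight_a_center',n): print(n,np.round(m['uv']),m['score'],m['region'].sum())
# side: ramp ends check via mask extents
for X in H+M+Lo: print('side px',proj(s,X).round())
wf=cam('wrist'); print(wf['fx'],wf['cx'],wf['cy'],(-np.array(wf['R']).T@wf['t']).round(3),np.round(wf['R'],2).tolist())
E
```

```text
W1 [0.5405 0.3771 0.022 ] [0.051 0.049 0.05  0.046] dir -78.2 -166.7
W2 [0.5942 0.2723 0.022 ] [0.05  0.045 0.051 0.048] dir -128.4 141.0
W3 [0.4901 0.2672 0.022 ] [0.05  0.049 0.046 0.047] dir -105.0 164.5
[0.7174 0.056  0.109 ]
[ 0.7291 -0.0618  0.109 ]
[0.5751 0.0428 0.0624]
[ 0.5874 -0.0747  0.0624]
[0.4339 0.0282 0.016 ]
[ 0.4455 -0.0917  0.016 ]
len 0.2998205173013971 dirs [np.float64(-5.67), np.float64(-5.98), np.float64(-5.53)] 5.815460971674925
((437.9479675292969, 237.90724182128906), (55.936614990234375, 58.410011291503906), 87.27368927001953) [array([ 0.574, -0.238,  0.022]), array([ 0.584, -0.395,  0.022]), array([ 0.436, -0.402,  0.022]), array([ 0.426, -0.247,  0.022])] [ 0.50464735 -0.320417    0.022     ]
top [179. 220.] 0.7 383
side [236. 187.] 0.51 285
side [313. 230.] 0.21 4251
side px [337. 190.]
side px [366. 206.]
side px [301. 220.]
side px [329. 239.]
side px [262. 254.]
side px [290. 276.]
309.70691628693146 318.5412111919663 202.02612326248266 [0.121 0.618 0.374] [[0.32, 0.95, 0.0], [0.89, -0.3, 0.33], [0.31, -0.11, -0.94]]
```

```bash
cat >> h.py <<'E'
RY=5.8; LOW=np.array([.4397,-.0318,.016])
def down(yaw):
    a=np.radians(yaw);x=np.array([np.cos(a),np.sin(a),0]);z=np.array([0,0,-1.]);return np.c_[x,np.cross(z,x),z]
def rampR(): # tool x downhill, z into face
    a=np.radians(RY);t=np.radians(18);u=np.array([np.cos(t)*np.cos(a),np.cos(t)*np.sin(a),np.sin(t)]);y=np.array([-np.sin(a),np.cos(a),0])
    n=np.cross(u,y); return np.c_[-u,np.cross(-n,-u),-n]
def ramp(x,y,z): 
    r=rampR(); return LOW+ -r[:,0]*x+np.array([-np.sin(np.radians(RY)),np.cos(np.radians(RY)),0])*y-r[:,2]*z
def rows(wps):
    s=env.get_state();p0=np.array(s['eef_pos']);R0=R.from_rotvec(s['eef_rot']);pp,pr=p0,R0
    print('t',round(float(s['clock']),2),'tcp',p0.round(4),'q',np.round(s['joint_positions'],2))
    for p,M in wps:
        q=R.from_matrix(M);rv=(R0.inv()*q).as_rotvec();d=R0.inv().apply(np.array(p)-p0)
        n=max(np.linalg.norm(p-pp)/.0625,np.degrees((pr.inv()*q).magnitude())/10.7)
        print(np.round(d*100,1),np.round(rv,3),'rows>=%.1f'%n); pp,pr=np.array(p),q
E
python3 - <<'E'
from h import *
rows([(np.array([.48,.44,.2]),down(190)),(np.array([.5405,.377,.14]),down(193.3))])
print(rampR().round(3),ramp(.235,0,0))
E
```

```text
t 1.1 tcp [0.2012 0.5917 0.2313] q [-1.27  0.33 -0.06  1.46  0.02  1.35 -0.09]
[-31.3  -5.4   3.1] [ 0.    -0.    -0.502] rows>=5.1
[-39.   -9.4   9.1] [ 0.   -0.   -0.56] rows>=1.7
[[-0.946 -0.101  0.307]
 [-0.096  0.995  0.031]
 [-0.309  0.    -0.951]] [ 0.66205413 -0.00921409  0.08861899]
```

{"method": "carry_out", "body": {
  "motion": "-31.3 -5.4 3.1 0 0 -0.5;-31.3 -5.4 3.1 0 0 -0.5;-31.3 -5.4 3.1 0 0 -0.5;-31.3 -5.4 3.1 0 0 -0.5;-31.3 -5.4 3.1 0 0 -0.5;-31.3 -5.4 3.1 0 0 -0.5;-31.3 -5.4 3.1 0 0 -0.5;-31.3 -5.4 3.1 0 0 -0.5",
  "fingers": 4.5,
  "newtons": 40
}}

```text
clock: 2.1
eef_pos: [0.4783, 0.4416, 0.2005]
eef_rot: [0.274, -3.129, -0.002]
force: [-0.3, 1.3, -0.3]
width: 0.0448
finger_force: 0.0
```

Run:
```python
from h import *
import pickle
c=cam('wrist'); pickle.dump(c,open('w0.pkl','wb')); save(c,'w0.png')
for m in env.masks_of('weight_a_center','wrist'): print(np.round(m['uv']),round(m['score'],2),m['region'].sum(),onz(c,m['uv'],.03).round(3))
for w in [(.5405,.3771,.022),(.5942,.2723,.022),(.4901,.2672,.022)]: print(proj(c,np.array(w)).round())
rows([(np.array([.5405,.377,.14]),down(193.3))])
```

```text
[251. 219.] 0.62 2092 [0.534 0.375 0.03 ]
[254. 222.]
[171. 246.]
[167. 165.]
t 2.2 tcp [0.4785 0.4415 0.2006] q [-0.83  0.4   0.02  1.43 -0.01  1.31  0.94]
[-5.  -7.4  6.1] [ 0.001 -0.    -0.057] rows>=1.7
```

View pics/w0.png

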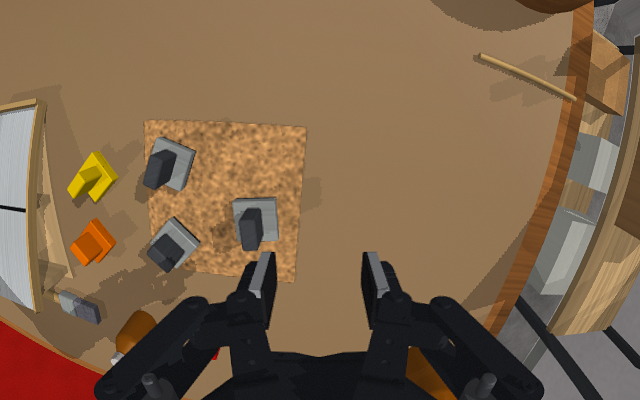

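The wrist view shows W1 near (256,220), W2 near (173,246) and W3 near (170,165). All are within 2–3 px of where the top-view estimates put them. I'll go above W1.

{"method": "carry_out", "body": {
  "motion": "-3 -4 3.5 0 0 -0.057;-5 -7.4 6.1 0 0 -0.057;-5 -7.4 6.1 0 0 -0.057;-5 -7.4 6.1 0 0 -0.057"
}}

```text
clock: 2.7
eef_pos: [0.5411, 0.3771, 0.1399]
eef_rot: [0.362, -3.121, -0.002]
force: [-0.4, 0.5, 0.2]
width: 0.0451
finger_force: 0.0
```

Run:
```python
from h import *
import pickle
c=cam('wrist'); pickle.dump(c,open('w1.pkl','wb')); save(c,'w1.png')
for m in env.masks_of('weight_a_center','wrist'): print(np.round(m['uv']),round(m['score'],2),m['region'].sum(),onz(c,m['uv'],.03).round(3))
for w in [(.5405,.3771,.022)]: print(proj(c,np.array(w)).round())
rows([(np.array([.5405,.377,.026]),down(193.3))])
```

```text
[316. 192.] 0.85 3302 [0.536 0.373 0.03 ]
[319. 196.]
t 2.8 tcp [0.541  0.3778 0.1403] q [-0.71  0.46  0.04  1.48 -0.02  1.2   1.14]
[ 0.1 -0.1 11.4] [ 0.002  0.001 -0.   ] rows>=1.8
```

View pics/w1.png

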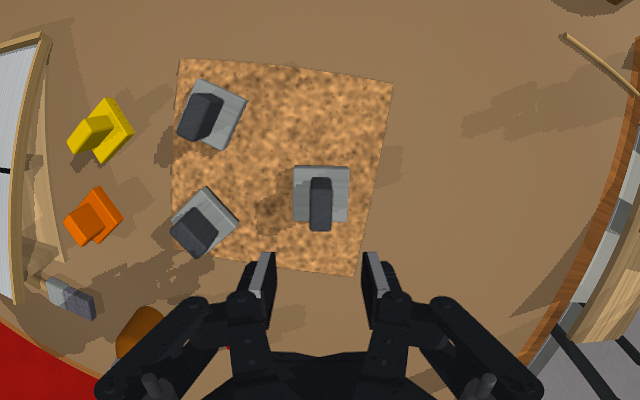

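The weight is square to the fingers, with base corners at (293,166) and (348,165) and the fin in the middle. I'll check the heights by triangulating the two wrist views.

Run:
```python
from h import *
import pickle
a=pickle.load(open('w0.pkl','rb'));b=pickle.load(open('w1.pkl','rb'))
for n,p,q in [('W1 c1',(234,200),(293,166)),('W1 c2',(276,197),(348,165)),('W3 right corner',(195,151),(247,102)),('W2 top corner',(173,218),(207,187)),('W2 right',(200,243),(239,221)),('mat TR',(307,126),(393,84)),('W3 top c',(160,136),(198,79))]:
    print(n,tri([ray(a,p),ray(b,q)]).round(4),onz(b,q,.022).round(4))
print(np.mean([onz(b,q,.022) for q in [(293,166),(348,165)]],0)+.025*np.array([np.cos(np.radians(13.3)),np.sin(np.radians(13.3)),0]))
```

```text
W1 c1 [0.5227 0.3489 0.0097] [0.5195 0.349  0.022 ]
W1 c2 [0.511  0.3973 0.008 ] [0.5078 0.3949 0.022 ]
W3 right corner [0.4742 0.2943 0.0026] [0.4736 0.2991 0.022 ]
W2 top corner [0.5573 0.2738 0.0172] [0.5555 0.2753 0.022 ]
W2 right [0.5875 0.3083 0.0106] [0.5815 0.3101 0.022 ]
mat TR [ 0.4274  0.4196 -0.002 ] [0.4305 0.4147 0.022 ]
W3 top c [ 4.615e-01  2.429e-01 -4.000e-04] [0.4609 0.2513 0.022 ]
[0.53796926 0.37770255 0.022     ]
```

{"method": "carry_out", "body": {
  "motion": "0.2 0 6 0 0 0;0.2 0 11.4 0 0 0;0.2 0 11.4 0 0 0;0.2 0 11.4 0 0 0"
}}

```text
clock: 3.3
eef_pos: [0.5398, 0.3764, 0.0262]
eef_rot: [-0.362, 3.12, 0.001]
force: [-0.8, 0.2, 0.4]
width: 0.045
finger_force: 0.0
```

{"method": "carry_out", "body": {
  "motion": "0 0 0 0 0 0;0 0 0 0 0 0;0 0 0 0 0 0;0 0 0 0 0 0;0 0 0 0 0 0",
  "fingers": 0.8,
  "newtons": 50
}}

```text
clock: 3.92
eef_pos: [0.5405, 0.3757, 0.0265]
eef_rot: [-0.359, 3.12, 0.002]
force: [-0.3, -0.7, 7.0]
width: 0.0173
finger_force: 50.4
```

Run:
```python
from h import *
s=env.get_state();print(np.round(s['force'],2))
Rr=rampR()
p=np.array(s['eef_pos'])
rows([(p+[0,0,.16],down(193.3)),(ramp(.235,0,.08),Rr),(ramp(.235,0,.023),Rr)])
```

```text
[-0.33 -0.7   7.05]
t 3.92 tcp [0.5405 0.3757 0.0265] q [-0.7   0.57  0.04  1.57 -0.02  1.    1.14]
[ -0.   0. -16.] [ 0.001  0.001 -0.003] rows>=2.6
[ -0.6 -39.9 -13.9] [ 0.021 -0.312  0.127] rows>=6.4
[ -2.4 -40.2  -8.4] [ 0.021 -0.312  0.127] rows>=0.9
```

{"method": "carry_out", "body": {
  "motion": "0 0 -6 0 0 0;0 0 -12 0 0 0;0 0 -16 0 0 0;-0.2 -6 -15.7 0.01 -0.1 0.04;-0.3 -12 -15.3 0.02 -0.2 0.08;-0.4 -18 -15 0.021 -0.312 0.127;-0.5 -24 -14.6 0.021 -0.312 0.127;-0.6 -30 -14.3 0.021 -0.312 0.127;-0.6 -36 -14 0.021 -0.312 0.127;-0.6 -39.9 -13.9 0.021 -0.312 0.127"
}}

```text
clock: 5.18
eef_pos: [0.6362, -0.0159, 0.1639]
eef_rot: [-0.139, 2.827, 0.02]
force: [0.6, 1.2, -2.5]
width: 0.0174
finger_force: 49.5
```

Run:
```python
from h import *
s=env.get_state();print(np.round(s['force'],2),s['width'])
Rr=rampR()
c=cam('top');save(c,'t1.png')
rows([(ramp(.235,0,.08),Rr),(ramp(.235,0,.028),Rr),(ramp(.235,0,.023),Rr)])
```

```text
[ 0.63  1.18 -2.54] 0.01739572322069472
t 5.22 tcp [ 0.6368 -0.0215  0.164 ] q [-0.29  0.19  0.29  1.83 -0.11  0.82  1.71]
[-0.2  1.  -0. ] [-0.006 -0.002 -0.007] rows>=0.2
[-0.2  1.   5.2] [-0.006 -0.002 -0.007] rows>=0.8
[-0.2  1.   5.7] [-0.006 -0.002 -0.007] rows>=0.1
```

{"method": "carry_out", "body": {
  "motion": "0 0 2.5 0 0 0;0 0 5 0 0 0;0 0 5 0 0 0"
}}

```text
clock: 5.6
eef_pos: [0.6504, -0.0104, 0.1144]
eef_rot: [-0.144, 2.83, 0.021]
force: [-0.2, -0.6, -2.0]
width: 0.0176
finger_force: 49.5
```

Run:
```python
from h import *
s=env.get_state();print(np.round(s['force'],2),s['width'])
Rr=rampR()
c=cam('side');cv2.imwrite('pics/s1.png',cv2.resize(c['color'][150:300,230:430,::-1],(800,600)))
rows([(ramp(.235,0,.023),Rr)])
```

```text
[-0.23 -0.63 -2.02] 0.017609271463642516
t 5.65 tcp [ 0.6511 -0.0105  0.116 ] q [-0.28  0.28  0.28  1.84 -0.14  0.73  1.73]
[-0.2  0.   0.6] [-0.001 -0.004  0.   ] rows>=0.1
```

View pics/s1.png

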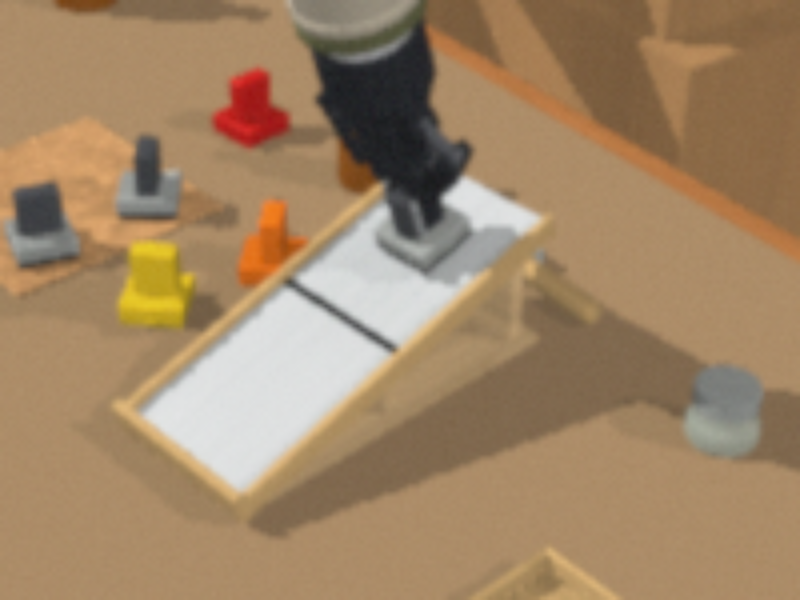

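The weight hovers just above the upper half of the ramp, aligned with it. I'll lower it to contact.

{"method": "carry_out", "body": {
  "motion": "0 0 0.4 0 0 0;0 0 0.6 0 0 0;0 0 0.6 0 0 0"
}}

```text
clock: 6.02
eef_pos: [0.6539, -0.0104, 0.1113]
eef_rot: [-0.143, 2.825, 0.021]
force: [0.1, -0.2, -1.8]
width: 0.0177
finger_force: 49.6
```

{"method": "carry_out", "body": {
  "motion": "0 0 0.2 0 0 0;0 0 0.2 0 0 0"
}}

```text
clock: 6.28
eef_pos: [0.6549, -0.0105, 0.11]
eef_rot: [-0.143, 2.824, 0.021]
force: [-2.6, -0.7, 3.3]
width: 0.0174
finger_force: 50.7
```

Contact. Release and let it stand about a second, watching from the side.

{"method": "carry_out", "body": {
  "motion": "0 0 0 0 0 0;0 0 0 0 0 0;0 0 0 0 0 0;0 0 0 0 0 0;0 0 0 0 0 0;0 0 0 0 0 0;0 0 0 0 0 0;0 0 0 0 0 0;0 0 0 0 0 0;0 0 0 0 0 0",
  "fingers": 4.5
}}

```text
clock: 7.52
eef_pos: [0.6544, -0.0104, 0.1091]
eef_rot: [-0.143, 2.826, 0.021]
force: [0.3, -0.2, 0.0]
width: 0.0448
finger_force: 0.0
```

Run:
```python
from h import *
c=cam('side');t=cam('top')
cv2.imwrite('pics/s2.png',np.hstack([cv2.resize(c['color'][150:300,230:380,::-1],(400,400)),cv2.resize(t['color'][140:275,270:370,::-1],(296,400))]))
rows([(ramp(.235,0,.023),rampR())])
```

```text
t 7.62 tcp [ 0.6544 -0.0104  0.1091] q [-0.28  0.29  0.27  1.84 -0.15  0.72  1.74]
[-0.1  0.  -0.1] [-0.001 -0.002  0.   ] rows>=0.0
```

View pics/s2.png

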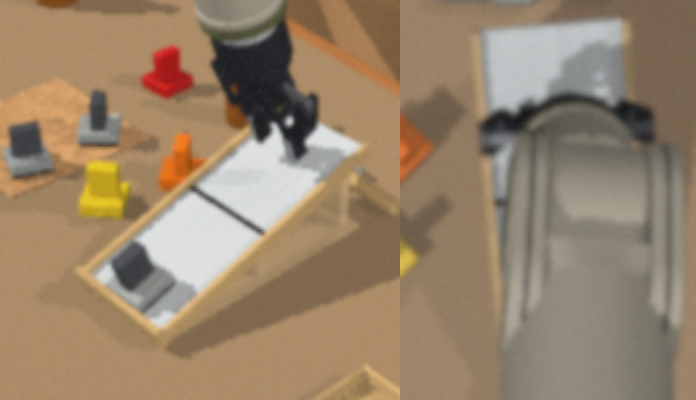

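W1 slid down and rests at the stop (about (140,275) in the left crop), so it is a slider. Next is W3.

Run:
```python
from h import *
p=np.array([.4905,.2678,0])
rows([(ramp(.235,0,.08),rampR()),(ramp(.235,0,.08)+[-.04,.05,.02],down(175)),(p+[0,0,.12],down(164.5)),(p+[0,0,.026],down(164.5))])
```

```text
t 7.62 tcp [ 0.6544 -0.0104  0.1091] q [-0.28  0.29  0.27  1.84 -0.15  0.72  1.74]
[-0.1  0.  -5.8] [-0.001 -0.002  0.   ] rows>=0.9
[ 2.6  5.4 -8.8] [0.029 0.312 0.187] rows>=2.0
[12.5 29.3 -5.2] [0.057 0.309 0.369] rows>=4.2
[15.4 29.3  3.7] [0.057 0.309 0.369] rows>=1.5
```

{"method": "carry_out", "body": {
  "motion": "0 0 -5.8 0 0 0;1.3 2.7 -7.5 0.015 0.16 0.09;2.6 5.4 -8.8 0.03 0.31 0.187;5 11 -8 0.04 0.31 0.24;7.5 17 -7 0.05 0.31 0.3;10 23 -6 0.057 0.309 0.369;12.5 29.3 -5.2 0.057 0.309 0.369;12.5 29.3 -5.2 0.057 0.309 0.369;12.5 29.3 -5.2 0.057 0.309 0.369"
}}

```text
clock: 8.75
eef_pos: [0.4904, 0.2679, 0.1198]
eef_rot: [-0.422, -3.113, 0.0]
force: [-0.1, -0.9, 0.1]
width: 0.045
finger_force: 0.0
```

Run:
```python
from h import *
import pickle
c=cam('wrist'); pickle.dump(c,open('w2.pkl','wb'))
im=c['color'][80:280,100:420,::-1]
cv2.imwrite('pics/w2.png',cv2.resize(im,(800,500)))
rows([(np.array([.4905,.2678,.026]),down(164.5))])
```

```text
t 8.8 tcp [0.4913 0.2665 0.1201] q [-0.73  0.28  0.17  1.78 -0.05  1.09  0.76]
[0.1 0.1 9.4] [-0.     0.001 -0.001] rows>=1.5
```

View pics/w2.png

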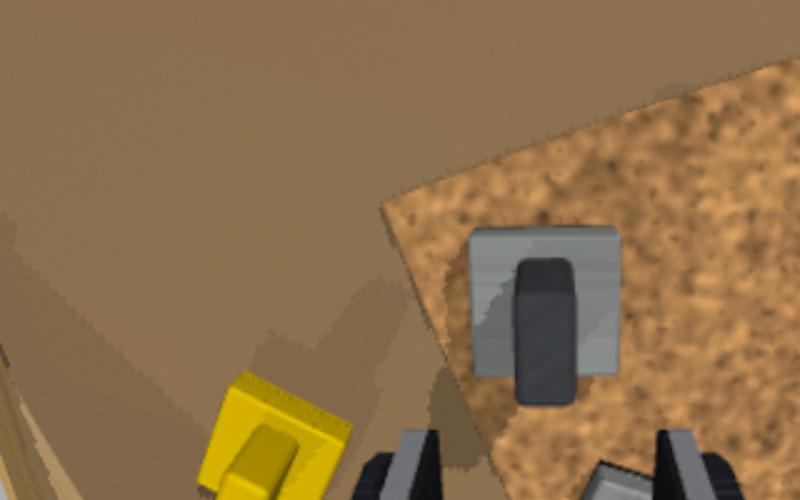

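W3 is square and centred between the fingers. Go down and grip.

{"method": "carry_out", "body": {
  "motion": "0 0 5 0 0 0;0 0 9.4 0 0 0;0 0 9.4 0 0 0;0 0 9.4 0 0 0"
}}

```text
clock: 9.3
eef_pos: [0.4922, 0.2669, 0.0277]
eef_rot: [0.427, 3.111, 0.002]
force: [0.3, 0.5, 0.9]
width: 0.0449
finger_force: 0.0
```

{"method": "carry_out", "body": {
  "motion": "0 0 0 0 0 0;0 0 0 0 0 0;0 0 0 0 0 0;0 0 0 0 0 0;0 0 0 0 0 0",
  "fingers": 0.8
}}

```text
clock: 9.93
eef_pos: [0.4917, 0.268, 0.0276]
eef_rot: [0.424, 3.111, 0.003]
force: [-0.6, -1.0, 7.9]
width: 0.0172
finger_force: 49.9
```

Run:
```python
from h import *
s=env.get_state();p=np.array(s['eef_pos']);M=down(164.5);Rr=rampR()
rows([(p+[0,0,.14],M),((p+[0,0,.14]+ramp(.235,0,.08))/2,Rr),(ramp(.235,0,.08),Rr),(ramp(.235,0,.026),Rr)])
```

```text
t 9.93 tcp [0.4917 0.268  0.0276] q [-0.71  0.39  0.16  1.85 -0.08  0.9   0.78]
[ -0.   0. -14.] [ 0.002  0.002 -0.   ] rows>=2.2
[-10.8 -11.5 -13.9] [-0.057 -0.308 -0.369] rows>=2.6
[-21.6 -23.  -13.7] [-0.057 -0.308 -0.369] rows>=2.5
[-23.1 -22.4  -8.6] [-0.057 -0.308 -0.369] rows>=0.9
```

{"method": "carry_out", "body": {
  "motion": "0 0 -5 0 0 0;0 0 -10 0 0 0;0 0 -14 0 0 0;-4 -4 -14 -0.02 -0.1 -0.12;-8 -8.5 -14 -0.04 -0.2 -0.25;-11 -11.5 -13.9 -0.057 -0.308 -0.369;-15 -16 -13.8 -0.057 -0.308 -0.369;-19 -20 -13.7 -0.057 -0.308 -0.369;-21.6 -23 -13.7 -0.057 -0.308 -0.369;-21.6 -23 -13.7 -0.057 -0.308 -0.369"
}}

```text
clock: 11.18
eef_pos: [0.6375, -0.0162, 0.163]
eef_rot: [-0.135, 2.827, 0.018]
force: [-0.5, 0.8, -1.7]
width: 0.0174
finger_force: 49.9
```

{"method": "carry_out", "body": {
  "motion": "0 0 0 0 0 0;0 0 3 0 0 0;0 0 5 0 0 0;0 0 5 0 0 0"
}}

```text
clock: 11.68
eef_pos: [0.6513, -0.0093, 0.1134]
eef_rot: [-0.145, 2.83, 0.022]
force: [0.6, -0.1, -1.9]
width: 0.0173
finger_force: 49.8
```

Run:
```python
from h import *
print(env.get_state()['force'].round(2))
rows([(ramp(.235,0,.0242),rampR())])
```

```text
[ 0.65 -0.14 -1.94]
t 11.68 tcp [ 0.6513 -0.0093  0.1134] q [-0.35  0.29  0.35  1.84 -0.18  0.73  1.76]
[-0.3 -0.1  0.3] [-0.    -0.006  0.001] rows>=0.1
```

{"method": "carry_out", "body": {
  "motion": "0 0 0.3 0 0 0;0 0 0.3 0 0 0"
}}

```text
clock: 11.92
eef_pos: [0.6536, -0.0102, 0.1131]
eef_rot: [-0.143, 2.826, 0.022]
force: [0.7, -0.1, -1.4]
width: 0.0173
finger_force: 49.8
```

{"method": "carry_out", "body": {
  "motion": "0 0 0.2 0 0 0;0 0 0.2 0 0 0"
}}

```text
clock: 12.18
eef_pos: [0.6543, -0.0103, 0.1111]
eef_rot: [-0.143, 2.826, 0.022]
force: [-2.0, 0.5, 1.6]
width: 0.0174
finger_force: 50.2
```

```bash
cat >> h.py <<'E'
def probe():
    c=cam('side');g=c['color'].astype(int)
    for x in (.03,.05,.08,.1,.12,.14,.18): 
        u=proj(c,ramp(x,0,0.009)).round().astype(int); print(x,g[u[1]-1:u[1]+2,u[0]-1:u[0]+2].mean((0,1)).round())
    return c
E
python3 -c "
from h import *
probe()"
```

```text
0.03 [92. 94. 94.]
0.05 [130. 132. 131.]
0.08 [221. 224. 224.]
0.1 [221. 223. 223.]
0.12 [220. 222. 222.]
0.14 [213. 215. 214.]
0.18 [217. 219. 219.]
```

{"method": "carry_out", "body": {
  "motion": "0 0 0 0 0 0;0 0 0 0 0 0;0 0 0 0 0 0;0 0 0 0 0 0;0 0 0 0 0 0;0 0 0 0 0 0;0 0 0 0 0 0;0 0 0 0 0 0;0 0 0 0 0 0;0 0 0 0 0 0",
  "fingers": 4.5
}}

```text
clock: 13.48
eef_pos: [0.654, -0.0102, 0.1105]
eef_rot: [-0.143, 2.827, 0.021]
force: [-0.3, 0.6, -0.9]
width: 0.0449
finger_force: 0.0
```

```bash
python3 -c "
from h import *
c=probe()
cv2.imwrite('pics/s3.png',cv2.resize(c['color'][150:300,230:380,::-1],(500,500)))"
```

```text
0.03 [83. 85. 85.]
0.05 [123. 125. 123.]
0.08 [66. 68. 71.]
0.1 [93. 96. 96.]
0.12 [220. 222. 222.]
0.14 [214. 215. 215.]
0.18 [217. 219. 219.]
```

View pics/s3.png

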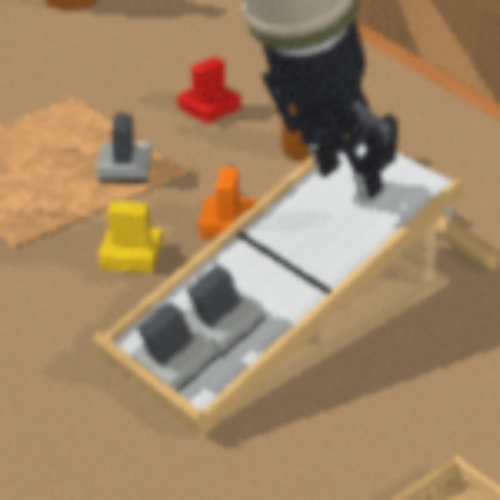

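W3 also slid and now rests against W1 below the line. Next is W2.

Run:
```python
from h import *
p=np.array([.5942,.2723,0]);M=down(231.6)
rows([(ramp(.235,0,.08),rampR()),(ramp(.235,0,.08)+[-.02,.08,.01],down(200)),(p+[0,0,.13],M)])
```

```text
t 13.53 tcp [ 0.654  -0.0102  0.1105] q [-0.34  0.29  0.35  1.84 -0.18  0.72  1.76]
[-0.1  0.  -5.7] [-0.001 -0.003 -0.   ] rows>=0.9
[ 0.7  8.2 -7. ] [-0.039  0.31  -0.246] rows>=2.1
[ 2.3 28.7 -2.8] [-0.125  0.294 -0.793] rows>=3.4
```

{"method": "carry_out", "body": {
  "motion": "0 0 -5.7 0 0 0;0.3 4 -6.5 -0.02 0.16 -0.12;0.7 8.2 -7 -0.04 0.31 -0.246;1.2 14 -6 -0.07 0.305 -0.43;1.7 20 -5 -0.1 0.3 -0.6;2.3 26 -3 -0.125 0.294 -0.793;2.3 28.7 -2.8 -0.125 0.294 -0.793;2.3 28.7 -2.8 -0.125 0.294 -0.793;2.3 28.7 -2.8 -0.125 0.294 -0.793"
}}

```text
clock: 14.65
eef_pos: [0.5956, 0.2704, 0.1303]
eef_rot: [-1.363, 2.83, -0.002]
force: [-0.5, 0.3, -0.5]
width: 0.0449
finger_force: 0.0
```

Run:
```python
from h import *
c=cam('wrist');im=c['color'][:,:,::-1].copy()
a=np.radians(51.6);A=np.array([np.cos(a),np.sin(a),0])*.025;B=np.array([-np.sin(a),np.cos(a),0])*.025;C=np.array([.5942,.2723,.022])
P=[proj(c,C+i*A+j*B) for i,j in ((1,1),(1,-1),(-1,-1),(-1,1))]; print(np.round(P))
im=cv2.resize(im,(1280,800));cv2.polylines(im,[np.int32(np.array(P)*2)],True,(0,255,0),1)
cv2.imwrite('pics/w3.png',im[200:640,300:980])
rows([(np.array([.5942,.2723,.026]),down(231.6))])
```

```text
[[350. 227.]
 [294. 228.]
 [292. 173.]
 [352. 172.]]
t 14.7 tcp [0.5957 0.27   0.1304] q [-0.6   0.46  0.13  1.51 -0.06  1.18  2.02]
[-0.1  0.3 10.4] [-0.002  0.    -0.003] rows>=1.7
```

View pics/w3.png

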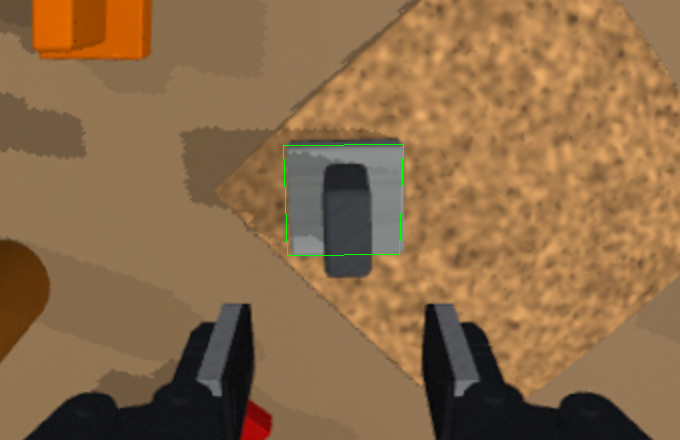

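The overlay fits the weight's base, and the fin lies along the tool's x axis. Grip.

{"method": "carry_out", "body": {
  "motion": "0 0.2 5.5 0 0 0;0 0.2 10.4 0 0 0;0 0.2 10.4 0 0 0;0 0.2 10.4 0 0 0"
}}

```text
clock: 15.2
eef_pos: [0.5941, 0.2724, 0.0271]
eef_rot: [-1.364, 2.829, -0.001]
force: [0.7, 0.1, 0.4]
width: 0.0448
finger_force: 0.0
```

{"method": "carry_out", "body": {
  "motion": "0 0 0 0 0 0;0 0 0 0 0 0;0 0 0 0 0 0;0 0 0 0 0 0;0 0 0 0 0 0",
  "fingers": 0.8
}}

```text
clock: 15.82
eef_pos: [0.594, 0.2735, 0.0273]
eef_rot: [-1.366, 2.827, -0.0]
force: [-1.1, -1.8, 6.9]
width: 0.0172
finger_force: 50.6
```

Run:
```python
from h import *
s=env.get_state();p=np.array(s['eef_pos']);M=down(231.6);Rr=rampR()
rows([(p+[0,0,.14],M),((p+[0,0,.14]+ramp(.235,0,.08))/2,down(200)),(ramp(.235,0,.08),Rr),(ramp(.235,0,.03),Rr)])
```

```text
t 15.82 tcp [0.594  0.2735 0.0273] q [-0.59  0.57  0.12  1.59 -0.08  0.99  2.02]
[ -0.  -0. -14.] [-0.001  0.002 -0.   ] rows>=2.2
[  9.8 -10.6 -13.9] [-0.001  0.002  0.551] rows>=3.0
[ 19.6 -21.1 -13.8] [ 0.125 -0.295  0.792] rows>=2.3
[ 18.6 -22.2  -9. ] [ 0.125 -0.295  0.792] rows>=0.8
```

{"method": "carry_out", "body": {
  "motion": "0 0 -5 0 0 0;0 0 -10 0 0 0;0 0 -14 0 0 0;3.2 -3.5 -14 0 0 0.18;6.5 -7 -14 0 0 0.36;9.8 -10.6 -13.9 0 0 0.55;13 -14 -13.9 0.06 -0.15 0.68;17 -18 -13.8 0.125 -0.295 0.792;19.6 -21.1 -13.8 0.125 -0.295 0.792;19.6 -21.1 -13.8 0.125 -0.295 0.792"
}}

```text
clock: 17.08
eef_pos: [0.636, -0.0156, 0.164]
eef_rot: [-0.136, 2.826, 0.02]
force: [0.7, 0.8, -2.0]
width: 0.0173
finger_force: 49.5
```

{"method": "carry_out", "body": {
  "motion": "0 0 0 0 0 0;0 0 3 0 0 0;0 0 5 0 0 0;0 0 5 0 0 0"
}}

```text
clock: 17.58
eef_pos: [0.6511, -0.0086, 0.1142]
eef_rot: [-0.147, 2.829, 0.022]
force: [0.1, -0.2, -2.6]
width: 0.0173
finger_force: 49.4
```

Run:
```python
from h import *
print(env.get_state()['force'].round(2))
rows([(ramp(.235,0,.024),rampR())])
```

```text
[ 0.13 -0.18 -2.56]
t 17.57 tcp [ 0.6511 -0.0086  0.1142] q [-0.36  0.29  0.36  1.84 -0.18  0.73  1.77]
[-0.2 -0.2  0.4] [ 0.    -0.006  0.002] rows>=0.1
```

{"method": "carry_out", "body": {
  "motion": "0 0 0.4 0 0 0;0 0 0.4 0 0 0"
}}

```text
clock: 17.82
eef_pos: [0.6535, -0.0094, 0.1131]
eef_rot: [-0.144, 2.825, 0.022]
force: [0.0, -0.5, -2.2]
width: 0.0174
finger_force: 49.4
```

{"method": "carry_out", "body": {
  "motion": "0 0 0.2 0 0 0;0 0 0.2 0 0 0"
}}

```text
clock: 18.08
eef_pos: [0.654, -0.0095, 0.1108]
eef_rot: [-0.144, 2.825, 0.022]
force: [-0.5, -1.0, -2.7]
width: 0.0172
finger_force: 49.4
```

{"method": "carry_out", "body": {
  "motion": "0 0 0.1 0 0 0;0 0 0.1 0 0 0"
}}

```text
clock: 18.32
eef_pos: [0.654, -0.0095, 0.1106]
eef_rot: [-0.144, 2.826, 0.023]
force: [-8.9, -0.1, 8.9]
width: 0.0174
finger_force: 51.3
```

{"method": "carry_out", "body": {
  "motion": "0 0 0 0 0 0;0 0 0 0 0 0;0 0 0 0 0 0;0 0 0 0 0 0;0 0 0 0 0 0;0 0 0 0 0 0;0 0 0 0 0 0;0 0 0 0 0 0;0 0 0 0 0 0;0 0 0 0 0 0",
  "fingers": 4.5
}}

```text
clock: 19.58
eef_pos: [0.6542, -0.0094, 0.1097]
eef_rot: [-0.145, 2.826, 0.022]
force: [0.3, -0.2, 0.1]
width: 0.045
finger_force: 0.0
```

```bash
python3 -c "
from h import *
c=probe()
for n in ('side','wrist'):
  print([(np.round(m['uv']),round(m['score'],2)) for m in env.search_frame('weight_a_center',n)]) if n=='side' else (cam('wrist'),print([(np.round(m['uv']),round(m['score'],2)) for m in env.search_frame('weight_a_center',n)]))
print([(x,proj(c,ramp(x,0,.02)).round()) for x in (.04,.09,.14,.235)])
c=cam('wrist');print('wrist',[(x,proj(c,ramp(x,0,.02)).round()) for x in (.04,.09,.14,.235)])
rows([])"
```

```text
0.03 [84. 86. 86.]
0.05 [121. 124. 122.]
0.08 [66. 68. 70.]
0.1 [94. 95. 95.]
0.12 [220. 222. 222.]
0.14 [214. 216. 215.]
0.18 [218. 220. 220.]
[(array([281., 254.]), 0.77)]
[]
[(0.04, array([284., 250.])), (0.09, array([298., 238.])), (0.14, array([311., 227.])), (0.235, array([335., 206.]))]
wrist [(0.04, array([ 319., -101.])), (0.09, array([319., -21.])), (0.14, array([319.,  79.])), (0.235, array([319., 264.]))]
t 19.82 tcp [ 0.6542 -0.0094  0.1096] q [-0.36  0.3   0.36  1.84 -0.19  0.72  1.77]
```

It did not slide: nothing new appeared in the lower half. Regrip it.

{"method": "carry_out", "body": {
  "motion": "0 0 0 0 0 0;0 0 0 0 0 0;0 0 0 0 0 0;0 0 0 0 0 0;0 0 0 0 0 0",
  "fingers": 0.8
}}

```text
clock: 20.45
eef_pos: [0.6543, -0.0095, 0.1098]
eef_rot: [-0.144, 2.826, 0.022]
force: [-1.2, -0.3, 3.6]
width: 0.0174
finger_force: 49.4
```

Run:
```python
from h import *
p=np.array([.505,-.3205,0])
rows([(ramp(.235,0,.1),rampR()),(np.array([.60,-.15,.19]),down(140)),(p+[0,0,.16],down(94)),(p+[0,0,.06],down(94))])
```

```text
t 20.45 tcp [ 0.6543 -0.0095  0.1098] q [-0.36  0.3   0.36  1.84 -0.19  0.72  1.77]
[-0.1 -0.1 -7.7] [-0.    -0.002  0.001] rows>=1.2
[  4.  -13.4  -9.7] [0.125 0.296 0.793] rows>=4.6
[ 15.6 -29.4 -10.3] [0.25  0.243 1.589] rows>=4.3
[ 18.7 -29.4  -0.8] [0.25  0.243 1.589] rows>=1.6
```

Width is 17 mm, so the weight is still there and W2 grips. Move it to the tray.

{"method": "carry_out", "body": {
  "motion": "0 0 -4 0 0 0;0 0 -7.7 0 0 0;1 -3 -8.5 0.03 0.07 0.2;2 -6.5 -9 0.06 0.15 0.4;3 -10 -9.5 0.09 0.22 0.6;4 -13.4 -9.7 0.125 0.296 0.793;4 -13.4 -9.7 0.125 0.296 0.793;4 -13.4 -9.7 0.125 0.296 0.793"
}}

```text
clock: 21.45
eef_pos: [0.6004, -0.1495, 0.1887]
eef_rot: [-1.072, -2.951, 0.002]
force: [0.8, 0.5, -2.3]
width: 0.0172
finger_force: 49.5
```

Run:
```python
from h import *
p=np.array([.505,-.3205,0])
rows([(p+[0,0,.16],down(94)),(p+[0,0,.05],down(94))])
```

```text
t 21.45 tcp [ 0.6004 -0.1495  0.1887] q [-0.27  0.38  0.57  1.56 -0.21  1.27  1.2 ]
[ -3.7 -19.2   2.9] [-0.002 -0.     0.804] rows>=4.3
[ -3.7 -19.2  13.9] [-0.002 -0.     0.804] rows>=1.8
```

{"method": "carry_out", "body": {
  "motion": "-0.9 -4.8 0.7 0 0 0.18;-1.8 -9.6 1.4 0 0 0.36;-2.8 -14.4 2.1 0 0 0.54;-3.7 -19.2 2.9 0 0 0.72;-3.7 -19.2 2.9 0 0 0.804;-3.7 -19.2 2.9 0 0 0.804;-3.7 -19.2 8 0 0 0.804;-3.7 -19.2 13.9 0 0 0.804;-3.7 -19.2 13.9 0 0 0.804;-3.7 -19.2 13.9 0 0 0.804"
}}

```text
clock: 22.7
eef_pos: [0.5066, -0.3208, 0.0529]
eef_rot: [2.139, 2.298, 0.0]
force: [0.7, -0.2, -1.0]
width: 0.0172
finger_force: 49.8
```

Run:
```python
from h import *
rows([(np.array([.505,-.3205,.0295]),down(94))])
cs=[cam('top'),cam('side')]
for n,c in zip(('top','side'),cs):
    for m in env.masks_of('tray',n)[:1]:
        r=cv2.minAreaRect(max(cv2.findContours(m['region'].astype('uint8'),0,1)[0],key=len))
        print(n,np.round(r[0]),'tray centre px',proj(c,np.array([.505,-.3205,.022])).round(), m['score'])
```

```text
t 22.7 tcp [ 0.5066 -0.3208  0.0529] q [-0.07  0.52  0.71  1.75 -0.39  1.01  0.86]
[ 0.  -0.2  2.3] [0.002 0.002 0.002] rows>=0.4
top [438. 238.] tray centre px [438. 238.] 0.91
side [368. 321.] tray centre px [367. 318.] 0.66
```

Both cameras agree on the tray's position. Lower it.

{"method": "carry_out", "body": {
  "motion": "0 0 1.5 0 0 0;0 0 2.1 0 0 0;0 0 2.1 0 0 0"
}}

```text
clock: 23.28
eef_pos: [0.505, -0.3205, 0.0292]
eef_rot: [-2.143, -2.296, 0.002]
force: [-0.2, 0.5, -2.0]
width: 0.0172
finger_force: 50.0
```

{"method": "carry_out", "body": {
  "motion": "0 0 0.2 0 0 0;0 0 0.2 0 0 0"
}}

```text
clock: 23.52
eef_pos: [0.5052, -0.3208, 0.0285]
eef_rot: [-2.144, -2.296, 0.0]
force: [-3.1, 1.6, 5.8]
width: 0.0172
finger_force: 51.2
```

Contact with the tray floor. Release, then go up.

{"method": "carry_out", "body": {
  "motion": "0 0 0 0 0 0;0 0 0 0 0 0;0 0 0 0 0 0;0 0 0 0 0 0",
  "fingers": 4.5
}}

```text
clock: 24.02
eef_pos: [0.5053, -0.3206, 0.0278]
eef_rot: [2.143, 2.297, -0.001]
force: [-0.1, 0.3, 0.0]
width: 0.0451
finger_force: 0.0
```

{"method": "carry_out", "body": {
  "motion": "0 0 -3 0 0 0;0 0 -8 0 0 0;0 0 -14 0 0 0;0 0 -18 0 0 0;0 0 -18 0 0 0;0 0 -18 0 0 0;0 0 -18 0 0 0;0 0 -18 0 0 0"
}}

```text
clock: 25.02
eef_pos: [0.505, -0.3203, 0.2069]
eef_rot: [-2.142, -2.296, 0.002]
force: [-0.2, 0.9, -0.3]
width: 0.0449
finger_force: 0.0
```

Run:
```python
from h import *
rows([])
c=probe()
for n in ('side','wrist'):
    k=cam(n)
    for o in ('weight_a_center','amber_bottle','bead_jar','glue_brush'): print(n,o,[(np.round(m['uv']).tolist(),round(m['score'],2),int(m['region'].sum())) for m in env.masks_of(o,n)])
    print(n,'expected fin centre/base',proj(k,np.array([.505,-.3205,.043])).round(),proj(k,np.array([.505,-.3205,.015])).round())
    g=k['color'].astype(int)
    for z in (.024,.035,.045,.055,.060,.068): 
        u=proj(k,np.array([.505,-.3205,z])).round().astype(int); print(z,u,g[u[1],u[0]])
```

```text
t 25.02 tcp [ 0.505  -0.3203  0.2069] q [-0.15  0.36  0.8   1.6  -0.26  1.29  0.77]
0.03 [84. 85. 86.]
0.05 [121. 124. 122.]
0.08 [65. 67. 69.]
0.1 [93. 95. 95.]
0.12 [220. 222. 222.]
0.14 [213. 215. 215.]
0.18 [217. 219. 219.]
side weight_a_center [([282.0, 255.0], 0.75, 389)]
side amber_bottle [([320.0, 184.0], 0.53, 374)]
side bead_jar [([411.0, 254.0], 0.76, 378)]
side glue_brush []
side expected fin centre/base [367. 312.] [366. 320.]
0.024 [367 318] [65 66 68]
0.035 [367 314] [65 69 70]
0.045 [367 311] [66 67 70]
0.055 [368 308] [81 84 85]
0.06 [368 306] [78 80 83]
0.068 [368 304] [76 76 82]
wrist weight_a_center [([528.0, 111.0], 0.71, 1605)]
wrist amber_bottle []
wrist bead_jar [([529.0, 110.0], 0.91, 1581)]
wrist glue_brush []
wrist expected fin centre/base [319. 181.] [319. 175.]
0.024 [319 177] [68 69 74]
0.035 [319 179] [66 68 71]
0.045 [319 182] [68 70 74]
0.055 [319 184] [66 70 73]
0.06 [319 186] [65 68 72]
0.068 [319 188] [66 67 72]
```

```bash
python3 -c "
from h import *
print(env.job_done())"
```

```text
the job is handed in; nothing more can be done
None
```

Two of the three weights slid and rest at the bottom of the ramp below the black line; the third held and stands upright in the tray (checked from camera pixel values, not a final picture), and I handed the job in at about 25 s.

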